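# Gauge the keying blocks

## Robot

A 6-joint arm with a two-finger parallel gripper is mounted at the origin on the work surface. World frame = base frame: x ahead of the robot, y to its left, z up, the work surface at z = 0. Lengths are in m, angles in degrees, forces in N, time in s.
With the tool pointing down it reaches from about 0.375 to 0.9 m from the base axis. Payload 3.1 kg.
Tool frame: the origin (TCP) lies on the centre line of the jaws, within the pads' length; the fingertips stand 25 mm ahead of it and the grasp point (between the pads) lies 6 mm ahead of it; y points along the fingers, x is the direction in which the jaws open and shut, and the axes are right-handed (so a half turn about y gives the same grasp; the last joint's range is limited). The gripper opens to 87 mm and grips with 3 to 60 N. Pads are 19 mm wide; open, the fingers measure 117 mm over their backs; the gripper's body (75 mm by 190 mm) begins 51 mm behind the grasp point.
Start: joints at [-81.331, 30.224, 82.088, -0, 67.689, -10.227], TCP at [0.202, -0.591, 0.225] pointing down, gripper open.
Joint ranges: [-176.69, 176.69], [-43.24, 126.21], [12.49, 139.97], [-82, 262], [0, 151.66], [-163.58, 163.58]. Speed limits (degrees/s): [159.86, 159.86, 180, 180, 180, 180].

## Interface

Orientations are given as a 3x3 rotation matrix whose columns are the frame's x, y, z axes.
In Python, from rig import * gives the robot as it stands.
- The arm moves only by the tool play_rows, never from a script. Its argument "commands" is a list of rows, each a list of 2 entries, a list of its own where there are three numbers: the shift along the world's x, y, z in m, then the turn, a rotation vector about the world's x, y, z in rad. A call has 1 to 10 rows; each row is the pose to reach, as a shift and turn from the pose commanded when the call began; what a row does not reach only later rows make up. A row lasts 1/8 s, in which the tool goes at most 62.5 mm and 10.7 degrees, less where a joint would pass 70% of its speed; a pose out of reach is approached as far as the arm can. A call with a gripper value outside its range is refused whole. "gripper" is the finger opening in m, from 0 to 0.087, set as the call begins (left out, the last holds). The fingers move at their own pace and stop on an object; the grip force is fixed at half the most. Time passes only in rows, so rows that repeat a pose let the fingers close. It gives the time, the measured TCP pose, the force and the opening at its end, in the units of the state.
- read_state(): the state, without advancing time (a new reading comes with each control period).
- capture(name): name is "scene" or "top"; returns a dict with "frame" (400x640x3 uint8, red, green, blue), "depth" (400x640 float32, m along the optical axis (not along the pixel's ray), 0 where there is no reading), "mtx" (3x3 intrinsics, pixels), "cam_to_world" (4x4, takes a point from camera to world coordinates). Camera axes: x right, y down, z forward; pixel columns grow to the right and rows downward; lengths in m; the calibration is good to about 2 mm. A picture is of the moment at which its call begins.
- hand_in(): hands the job in, once; it reports no verdict.
The state is a dict: "time_s": time; "joint_positions": joint angles; "qvel": joint speeds; "tau": joint torques, N m; "position": TCP position; "tcp_rot": TCP orientation; "force": force on the tool from outside, world axes, zero at the start; "moment": the same for the moment, N m; "opening": opening from 0.0 (shut) to 1.0 (fully open).
Only numpy, scipy, OpenCV 4.12 (cv2) and the standard library are available. Lean on these libraries where they do the work, as an engineer would, in place of code of your own. Each camera call takes 0.05 s, during which the arm holds its last target. There are 200 camera calls.

## Task

First move the float that lies across the green tray to the blue mat, laying it flat and lengthwise on it. Then try the pin gauge in the hole of every plaster block on the bench, in the order of the tally sheet: red, orange, yellow, green, blue, black, passing over colours that are not there; push the pin well down each hole that takes it, and press it lightly on the mouth of each that does not. Finish with the gauge standing in its wooden stand, and the blocks lying flat, holes upward and none on top of another, those that take the pin in the green tray and the others in the red tray; leave the other things on the bench alone.

Things in the scene. Friction and masses are not known exactly. Their poses are not given: they have to be found in the camera images.
- float_grip (a point): plasterer's wooden hand float: flat blade 80 (x) x 170 (y) x 12 mm with, above it, a bar handle 24 wide (x) x 120 long (y) x 22 mm high, open beneath. This point is the centre of the bar, 52 mm above the blade's underside. At the start it lies across the walls of the green tray, its long side across the tray. 0.25 kg
- mat_top (a point): blue mat with a black rim lying on the table, 120 (x) x 200 (y) x 1 mm: the float's place, its long side along the mat's long side. This point is the centre of its top
- gauge_grip (a point): pin gauge: square blue handle 26 x 26 x 70 mm (faces along x and y) and below it a steel pin 20 mm in diameter and 45 mm long, axis along z. This point is the centre of the handle, 80 mm above the pin's lower end. 0.15 kg
- gauge_tip (a point): the centre of the lower end of the gauge's pin; z points up the gauge
- stand_mouth (a point): dark wooden block 70 x 70 x 50 mm, fixed, in which the gauge stands upright at the start: vertical through hole 26 mm in diameter. This point is the centre of the hole's mouth, on top. With the gauge home the handle's shoulder rests on the block, the pin's end 45 mm below the mouth
- tray_accept_floor (a point): GREEN tray, fixed, 270 (x) x 140 (y) mm outside, walls 25 mm high and 5 mm thick, floor 5 mm thick. This point is the centre of the inner floor. For blocks whose hole takes the pin
- tray_reject_floor (a point): RED tray, fixed, the same size as the green one, for blocks whose hole does not take the pin. This point is the centre of the inner floor
- block_red_c (a point): white plaster block with red bands round both ends, 64 (x) x 44 (y) x 40 (z) mm, standing on the table with a vertical through hole in its middle. A good hole is 24 mm in diameter (the 20 mm pin drops in freely, 2 mm all round); a bad one is 17 mm (the pin stops at its mouth). This point is the block's centre, 20 mm below the mouth. 0.15 to 0.3 kg. May be absent
- block_orange_c (a point): white plaster block with orange bands round both ends, 64 (x) x 44 (y) x 40 (z) mm, standing on the table with a vertical through hole in its middle. A good hole is 24 mm in diameter (the 20 mm pin drops in freely, 2 mm all round); a bad one is 17 mm (the pin stops at its mouth). This point is the block's centre, 20 mm below the mouth. 0.15 to 0.3 kg. May be absent
- block_yellow_c (a point): white plaster block with yellow bands round both ends, 64 (x) x 44 (y) x 40 (z) mm, standing on the table with a vertical through hole in its middle. A good hole is 24 mm in diameter (the 20 mm pin drops in freely, 2 mm all round); a bad one is 17 mm (the pin stops at its mouth). This point is the block's centre, 20 mm below the mouth. 0.15 to 0.3 kg. May be absent
- block_green_c (a point): white plaster block with green bands round both ends, 64 (x) x 44 (y) x 40 (z) mm, standing on the table with a vertical through hole in its middle. A good hole is 24 mm in diameter (the 20 mm pin drops in freely, 2 mm all round); a bad one is 17 mm (the pin stops at its mouth). This point is the block's centre, 20 mm below the mouth. 0.15 to 0.3 kg. May be absent
- block_blue_c (a point): white plaster block with blue bands round both ends, 64 (x) x 44 (y) x 40 (z) mm, standing on the table with a vertical through hole in its middle. A good hole is 24 mm in diameter (the 20 mm pin drops in freely, 2 mm all round); a bad one is 17 mm (the pin stops at its mouth). This point is the block's centre, 20 mm below the mouth. 0.15 to 0.3 kg. May be absent
- block_black_c (a point): white plaster block with black bands round both ends, 64 (x) x 44 (y) x 40 (z) mm, standing on the table with a vertical through hole in its middle. A good hole is 24 mm in diameter (the 20 mm pin drops in freely, 2 mm all round); a bad one is 17 mm (the pin stops at its mouth). This point is the block's centre, 20 mm below the mouth. 0.15 to 0.3 kg. May be absent
- tin: a tin, a bystander; leave it alone
- bowl: an orange bowl, a bystander; leave it alone
- spatula: a spatula, a bystander; leave it alone
Not all that is in view belongs to the job. Leave any purple or turquoise look-alike of the part that bears block_green_c alone.

How it is judged:
By the outcome, as a careful person would: the job done as asked, in the order asked, and still so for the second after the job is handed in, with the robot touching nothing.
Of block_red, block_orange, block_yellow, block_green, block_blue, block_black only 3 to 5 are there at a start; the rules pass over those that are not, and their reading is None.
At some moment in a run one of block_red, block_orange, block_yellow, block_green, block_blue, block_black may be knocked a few centimetres aside while the robot is not near it.
It also fails if it takes over 210 s, if anything falls off the work surface, if the arm or the gripper's body presses on something with over 40 N, if the wrist force passes 120 N, or if a joint passes its speed limit or range.

## Working session

There is one attempt and no reset: what is moved stays moved. The work goes in short steps, Python scripts to look and compute and a tool call to move; the robot and the scene stay as the last step left them, time stands still between calls to the robot, and variables do not carry over. Pictures are saved under pics/ and viewed, about 12 in all and at most 16, crops included, and the job is handed in when it is done.

Besides the shell and the picture viewer there is one more tool, called by a JSON object that holds its "name" and its "arguments", one argument or row to a line. play_rows: Moves the arm, as the interface text tells. Its arguments: {"type":"object","properties":{"commands":{"type":"array"},"gripper":{"type":"number"}},"required":["commands"]}

```bash
ls; mkdir -p pics
cat > h.py <<'E'
from rig import *
import numpy as np, cv2
def snap(n,save=None):
    c=capture(n)
    if save: cv2.imwrite('pics/'+save,cv2.cvtColor(c['frame'],cv2.COLOR_RGB2BGR))
    return c
def pts(c):
    K=c['mtx'];T=np.array(c['cam_to_world']);d=c['depth']
    v,u=np.mgrid[:d.shape[0],:d.shape[1]]
    P=np.stack([(u-K[0][2])/K[0][0]*d,(v-K[1][2])/K[1][1]*d,d],-1)
    W=P@T[:3,:3].T+T[:3,3]; W[d==0]=np.nan
    return W
def ray(c,u,v,z):
    K=c['mtx'];T=np.array(c['cam_to_world'])
    r=T[:3,:3]@np.array([(u-K[0][2])/K[0][0],(v-K[1][2])/K[1][1],1]);o=T[:3,3]
    return o+r*(z-o[2])/r[2]
E
python3 - <<'E'
from h import *
for n in('scene','top'):
    c=snap(n,n+'0.png');print(n,np.round(c['mtx'],1).tolist(),np.round(c['cam_to_world'],3).tolist())
s=read_state();print(s['position'],np.round(s['tcp_rot'],3),s['time_s'],s['force'])
E
```

```text
pics
scene [[437.4, 0.0, 320.0], [0.0, 437.4, 207.7], [0.0, 0.0, 1.0]] [[0.619, 0.573, -0.538, 1.17], [0.785, -0.438, 0.438, -0.491], [0.015, -0.693, -0.721, 0.87], [0.0, 0.0, 0.0, 1.0]]
top [[371.3, 0.0, 318.2], [0.0, 371.3, 201.3], [0.0, 0.0, 1.0]] [[-0.007, -0.998, 0.066, 0.504], [-1.0, 0.006, -0.014, -0.033], [0.014, -0.066, -0.998, 1.128], [0.0, 0.0, 0.0, 1.0]]
[ 0.20234783 -0.59064557  0.22396157] [[ 0.324 -0.     0.946]
 [-0.946  0.002  0.324]
 [-0.002 -1.     0.   ]] 0.1 [ 0.67870278 -0.5282583  -0.16097683]
```

View pics/scene0.png

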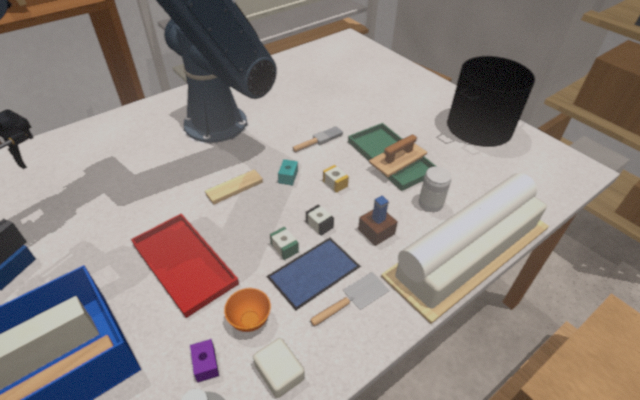

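View pics/top0.png

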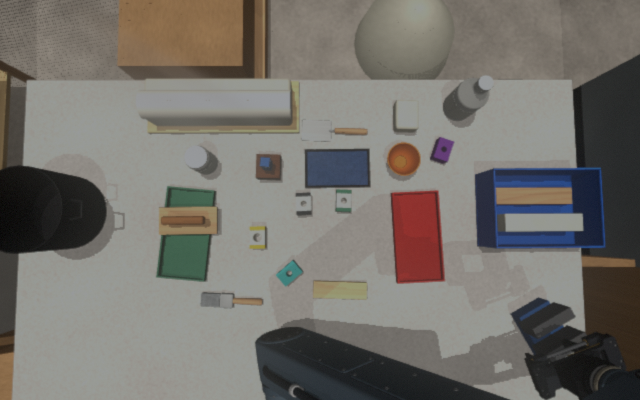

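```bash
cat >> h.py <<'E'
def comps(n='top',zlo=.015,zhi=.3,amin=25,c=None,box=(.25,.95,-.5,.6)):
    c=c or snap(n);W=pts(c);hsv=cv2.cvtColor(c['frame'],cv2.COLOR_RGB2HSV)
    m=((W[...,2]>zlo)&(W[...,2]<zhi)&(W[...,0]>box[0])&(W[...,0]<box[1])&(W[...,1]>box[2])&(W[...,1]<box[3])).astype(np.uint8)
    k,L,st,ce=cv2.connectedComponentsWithStats(m)
    for i in range(1,k):
        if st[i,4]<amin: continue
        q=W[L==i]; zt=np.nanpercentile(q[:,2],90); t=q[q[:,2]>zt-.008]
        r=cv2.minAreaRect(t[:,:2].astype(np.float32)*1000)
        print(n,np.round(ce[i]),'zt%.3f'%zt,'ctr',np.round(r[0]),'wh',np.round(r[1]),'a%.0f'%r[2],'rgb',np.median(c['frame'][L==i],0))
    return c
E
python3 - <<'E'
from h import *
c=comps('top'); s=comps('scene')
# mat by blue-dark mask, flat
for cc in(c,s):
    W=pts(cc);hsv=cv2.cvtColor(cc['frame'],cv2.COLOR_RGB2HSV)
    m=(hsv[...,2]<130)&(abs(W[...,2])<.012)&(W[...,0]>.4)&(W[...,0]<.75)&(W[...,1]>-.22)&(W[...,1]<.12)&(hsv[...,0]>100)&(hsv[...,0]<130)&(hsv[...,1]>90)
    m=cv2.morphologyEx(m.astype(np.uint8),cv2.MORPH_OPEN,np.ones((3,3)))
    q=W[m>0];r=cv2.minAreaRect(q[:,:2].astype(np.float32)*1000);print('mat',r,np.median(q[:,2]))
    for nm,lo,hi in(('G',60,90),('R',0,8)):
        m=(hsv[...,0]>=lo)&(hsv[...,0]<=hi)&(hsv[...,1]>110)&(W[...,2]>-.01)&(W[...,2]<.035)&(W[...,0]>.25)&(W[...,0]<.75)&(abs(W[...,1])<.6)
        m=cv2.morphologyEx(m.astype(np.uint8),cv2.MORPH_OPEN,np.ones((3,3)))
        k,L,st,ce=cv2.connectedComponentsWithStats(m)
        for i in range(1,k):
            if st[i,4]>300:
                q=W[L==i];print(nm,st[i],cv2.minAreaRect(q[:,:2].astype(np.float32)*1000),np.percentile(q[:,2],[10,50,95]).round(3))
p=c['frame'][90:310,140:460];cv2.imwrite('pics/topc.png',cv2.cvtColor(cv2.resize(p,None,fx=2.5,fy=2.5,interpolation=2),cv2.COLOR_RGB2BGR))
E
```

```text
top [467.  97.] zt0.199 ctr [ 870. -480.] wh [38. 40.] a13 rgb [101. 100.  96.]
top [216. 102.] zt0.129 ctr [850. 240.] wh [419.  57.] a90 rgb [148. 149. 142.]
top [406. 115.] zt0.052 ctr [ 834. -314.] wh [67. 89.] a89 rgb [150. 153. 147.]
top [351. 131.] zt0.021 ctr [ 793. -150.] wh [98. 17.] a85 rgb [143. 119.  92.]
top [443. 150.] zt0.042 ctr [ 731. -424.] wh [46. 66.] a70 rgb [ 99.  61. 117.]
top [405. 158.] zt0.055 ctr [ 700. -300.] wh [97. 98.] a43 rgb [122.  72.  46.]
top [200. 159.] zt0.111 ctr [698. 291.] wh [61. 63.] a24 rgb [148. 150. 152.]
top [268. 166.] zt0.118 ctr [681.  99.] wh [26. 27.] a85 rgb [88. 75. 65.]
top [187. 225.] zt0.086 ctr [524. 332.] wh [118.  22.] a90 rgb [125. 110.  85.]
top [ 80. 210.] zt0.189 ctr [550. 594.] wh [12. 98.] a90 rgb [32. 32. 30.]
top [343. 200.] zt0.042 ctr [ 579. -123.] wh [44. 63.] a88 rgb [137. 140. 134.]
top [419. 238.] zt0.027 ctr [ 472. -345.] wh [271. 142.] a3 rgb [130.  50.  46.]
top [303. 203.] zt0.042 ctr [572.  -5.] wh [65. 44.] a1 rgb [141. 142. 139.]
top [257. 238.] zt0.042 ctr [472. 130.] wh [42. 61.] a90 rgb [150.  143.  
[... 1412 characters left out ...]
 793. -149.] wh [99. 18.] a86 rgb [189. 157. 123.]
scene [204. 359.] zt0.043 ctr [ 729. -423.] wh [45. 68.] a70 rgb [126.  63. 153.]
scene [279. 367.] zt0.053 ctr [ 835. -315.] wh [69. 89.] a88 rgb [200. 201. 191.]
scene [202. 395.] zt0.203 ctr [ 861. -473.] wh [37. 17.] a52 rgb [198. 198. 196.]
mat ((719.3438720703125, -165.1967010498047), (33.210845947265625, 11.019620895385742), 59.568115234375) 0.000113100159560231
R [ 392  191   52   92 4236] ((472.69512939453125, -343.4103698730469), (267.6520080566406, 139.50160217285156), 2.675288200378418) [0.002 0.005 0.024]
mat ((0.0, 0.0), (0.0, 0.0), 0.0) nan
R [ 133  215  105  101 5535] ((470.7520751953125, -344.7236328125), (274.41778564453125, 138.5995635986328), 2.4853944778442383) [0.005 0.008 0.027]
  return _methods._mean(a, axis=axis, dtype=dtype,
  ret = ret.dtype.type(ret / rcount)
```

View pics/topc.png

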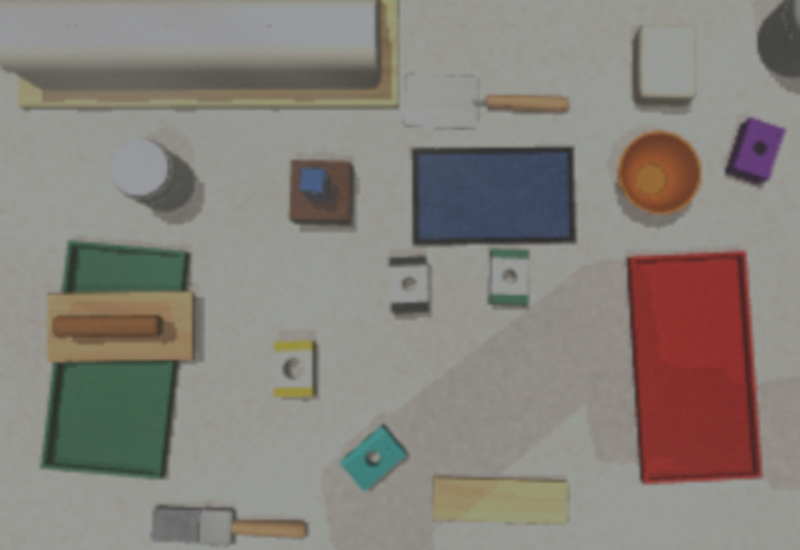

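Run:
```python
from h import *
c=snap('top')
f=lambda u,v:(140+(u+.5)/2.5-.5,90+(v+.5)/2.5-.5)
for nm,z,C in(('mat',.001,[(414,148),(575,148),(575,243),(414,243)]),('green',.025,[(70,242),(189,252),(162,476),(42,467)]),('stand',.05,[(290,160),(352,160),(352,222),(290,222)]),('blade',.037,[(48,292),(194,292),(194,361),(48,361)]),('holeY',.04,[(293,369)]),('holeG',.04,[(509,276)]),('holeK',.04,[(409,283)])):
    P=np.array([ray(c,*f(*q),z)[:2]*1000 for q in C]);print(nm,P.round().tolist(),P.mean(0).round(1))
W=pts(c);s=snap('scene')
print('mat z',np.nanmedian(W[160:176,320:355,2]), 'float blade z',np.nanmedian(W[212:230,205:213,2]),'greenfloor',np.nanmedian(W[250:265,175:195,2]),'matscene',np.nanmedian(pts(s)[265:280,305:325,2]))
```

```text
mat [[741.0, -10.0], [740.0, -209.0], [623.0, -207.0], [624.0, -10.0]] [ 681.8 -108.9]
green [[624.0, 398.0], [612.0, 257.0], [349.0, 285.0], [360.0, 425.0]] [486.3 341.3]
stand [[717.0, 134.0], [717.0, 61.0], [643.0, 61.0], [644.0, 133.0]] [680.2  97.5]
blade [[564.0, 418.0], [563.0, 247.0], [483.0, 247.0], [484.0, 416.0]] [523.7 331.9]
holeY [[473.0, 131.0]] [472.8 130.7]
holeG [[580.0, -122.0]] [ 579.9 -122.3]
holeK [[572.0, -5.0]] [572.4  -4.7]
mat z 0.0010195066634410832 float blade z 0.036330336007155184 greenfloor 0.004457614890470807 matscene 0.0033149400198760337
```

{"name": "play_rows", "arguments": {
  "commands": [
    [[0.3,0.34,0.03],[0,0,1.241]],
    [[0.3,0.34,0.03],[0,0,1.241]],
    [[0.3,0.34,0.03],[0,0,1.241]],
    [[0.3,0.34,0.03],[0,0,1.241]],
    [[0.3,0.34,0.03],[0,0,1.241]],
    [[0.3,0.34,0.03],[0,0,1.241]],
    [[0.3,0.34,0.03],[0,0,1.241]],
    [[0.3,0.34,0.03],[0,0,1.241]],
    [[0.3,0.34,0.03],[0,0,1.241]]
  ],
  "gripper": 0.06
}}

```text
time_s: 1.42
position: [0.5028, -0.2507, 0.2548]
tcp_rot: [[1.0, -0.0, -0.002], [0.002, -0.001, 1.0], [-0.0, -1.0, -0.001]]
force: [-1.1, 0.0, -0.5]
opening: 0.692
```

{"name": "play_rows", "arguments": {
  "commands": [
    [[0.022,0.583,-0.09],[0,0,0]],
    [[0.022,0.583,-0.09],[0,0,0]],
    [[0.022,0.583,-0.09],[0,0,0]],
    [[0.022,0.583,-0.09],[0,0,0]],
    [[0.022,0.583,-0.09],[0,0,0]],
    [[0.022,0.583,-0.09],[0,0,0]],
    [[0.022,0.583,-0.09],[0,0,0]],
    [[0.022,0.583,-0.09],[0,0,0]],
    [[0.022,0.583,-0.09],[0,0,0]],
    [[0.022,0.583,-0.09],[0,0,0]]
  ]
}}

```text
time_s: 2.68
position: [0.525, 0.3325, 0.1639]
tcp_rot: [[1.0, -0.0, 0.0], [-0.0, -0.001, 1.0], [-0.0, -1.0, -0.001]]
force: [-0.1, -1.0, 0.6]
opening: 0.689
```

{"name": "play_rows", "arguments": {
  "commands": [
    [[0,0,-0.04],[0,0,0]],
    [[0,0,-0.081],[0,0,0]],
    [[0,0,-0.081],[0,0,0]],
    [[0,0,-0.081],[0,0,0]]
  ]
}}

```text
time_s: 3.18
position: [0.526, 0.3307, 0.0848]
tcp_rot: [[1.0, 0.002, 0.002], [-0.002, 0.0, 1.0], [0.002, -1.0, 0.0]]
force: [-0.7, -0.2, -0.6]
opening: 0.691
```

{"name": "play_rows", "arguments": {
  "commands": [
    [[0,0,0],[0,0,0]],
    [[0,0,0],[0,0,0]],
    [[0,0,0],[0,0,0]],
    [[0,0,0],[0,0,0]],
    [[0,0,0],[0,0,0]]
  ],
  "gripper": 0
}}

```text
time_s: 3.8
position: [0.5233, 0.3317, 0.0839]
tcp_rot: [[1.0, -0.002, -0.0], [0.0, -0.0, 1.0], [-0.002, -1.0, -0.0]]
force: [-3.2, -0.4, 2.6]
opening: 0.271
```

{"name": "play_rows", "arguments": {
  "commands": [
    [[0,0,0.06],[0,0,0]],
    [[0,0,0.12],[0,0,0]],
    [[0,0,0.145],[0,0,0]],
    [[0.158,-0.441,0.15],[0,0,0]],
    [[0.158,-0.441,0.15],[0,0,0]],
    [[0.158,-0.441,0.15],[0,0,0]],
    [[0.158,-0.441,0.15],[0,0,0]],
    [[0.158,-0.441,0.15],[0,0,0]],
    [[0.158,-0.441,0.15],[0,0,0]],
    [[0.158,-0.441,0.15],[0,0,0]]
  ]
}}

```text
time_s: 5.05
position: [0.6721, -0.0821, 0.2325]
tcp_rot: [[1.0, -0.001, 0.0], [-0.0, 0.0, 1.0], [-0.001, -1.0, 0.0]]
force: [1.8, -0.1, -1.6]
opening: 0.271
```

{"name": "play_rows", "arguments": {
  "commands": [
    [[0,0,0],[0,0,0]],
    [[0,0,-0.05],[0,0,0]],
    [[0,0,-0.1],[0,0,0]],
    [[0,0,-0.15],[0,0,0]],
    [[0,0,-0.165],[0,0,0]],
    [[0,0,-0.171],[0,0,0]],
    [[0,0,-0.173],[0,0,0]],
    [[0,0,-0.173],[0,0,0]]
  ]
}}

```text
time_s: 6.05
position: [0.6733, -0.0804, 0.0625]
tcp_rot: [[1.0, 0.003, -0.0], [0.0, -0.001, 1.0], [0.003, -1.0, -0.001]]
force: [0.5, 0.0, -2.9]
opening: 0.268
```

{"name": "play_rows", "arguments": {
  "commands": [
    [[0.009,-0.028,0.002],[0,0,0]],
    [[0.009,-0.028,0.002],[0,0,0]],
    [[0.009,-0.028,-0.003],[0,0,0]],
    [[0.009,-0.028,-0.003],[0,0,0]]
  ]
}}

```text
time_s: 6.55
position: [0.6813, -0.1092, 0.0584]
tcp_rot: [[1.0, 0.001, -0.0], [0.0, -0.002, 1.0], [0.001, -1.0, -0.002]]
force: [-1.1, -2.7, 2.3]
opening: 0.27
```

Run:
```python
from h import *
s=read_state();print(s['position'],s['force'])
c=snap('scene','s1.png');cv2.imwrite('pics/s1c.png',cv2.resize(cv2.cvtColor(c['frame'][100:340,180:480],cv2.COLOR_RGB2BGR),None,fx=2.5,fy=2.5))
```

```text
[ 0.68132012 -0.10921456  0.05836007] [-1.07989219 -2.74169748  2.32825276]
```

View pics/s1c.png

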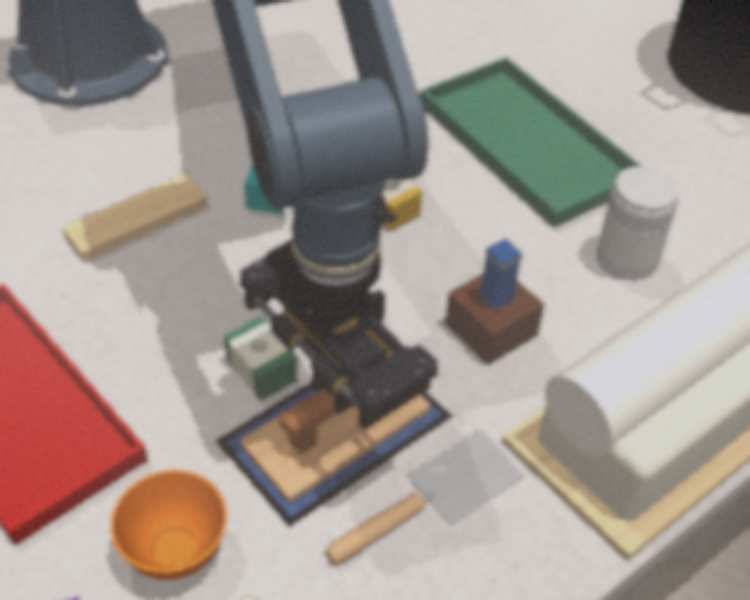

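{"name": "play_rows", "arguments": {
  "commands": [
    [[0,0,0],[0,0,0]],
    [[0,0,0],[0,0,0]],
    [[0,0,0.06],[0,0,0]],
    [[0,0,0.12],[0,0,0]],
    [[0,0,0.14],[0,0,0]],
    [[0,0.06,0.14],[0,0,0]],
    [[0,0.12,0.14],[0,0,0]],
    [[0,0.18,0.14],[0,0,0]],
    [[0,0.207,0.14],[0,0,0]],
    [[0,0.207,0.14],[0,0,0]]
  ],
  "gripper": 0.06
}}

```text
time_s: 7.85
position: [0.6802, 0.102, 0.1971]
tcp_rot: [[1.0, -0.001, -0.004], [0.004, 0.001, 1.0], [-0.001, -1.0, 0.001]]
force: [0.3, -0.2, -0.2]
opening: 0.69
```

{"name": "play_rows", "arguments": {
  "commands": [
    [[0,0,-0.05],[0,0,0]],
    [[0,0,-0.1],[0,0,0]],
    [[0,0,-0.107],[0,0,0]],
    [[0,0,-0.107],[0,0,0]]
  ]
}}

```text
time_s: 8.35
position: [0.6816, 0.0979, 0.0909]
tcp_rot: [[1.0, 0.0, 0.001], [-0.001, -0.0, 1.0], [0.0, -1.0, -0.0]]
force: [0.9, 0.4, -0.4]
opening: 0.688
```

{"name": "play_rows", "arguments": {
  "commands": [
    [[0,0,0],[0,0,0]],
    [[0,0,0],[0,0,0]],
    [[0,0,0],[0,0,0]],
    [[0,0,0],[0,0,0]],
    [[0,0,0],[0,0,0]]
  ],
  "gripper": 0
}}

```text
time_s: 8.98
position: [0.681, 0.099, 0.091]
tcp_rot: [[1.0, 0.0, -0.0], [0.0, -0.0, 1.0], [0.0, -1.0, -0.0]]
force: [-1.3, -0.8, 3.1]
opening: 0.3
```

{"name": "play_rows", "arguments": {
  "commands": [
    [[0,0,0.04],[0,0,0]],
    [[0,0,0.08],[0,0,0]],
    [[0,0,0.12],[0,0,0]],
    [[0,0,0.12],[0,0,0]],
    [[-0.06,0.01,0.12],[0,0,0]],
    [[-0.12,0.02,0.12],[0,0,0]],
    [[-0.15,0.032,0.12],[0,0,0]],
    [[-0.15,0.032,0.12],[0,0,0]],
    [[-0.15,0.032,0.12],[0,0,0]],
    [[-0.15,0.032,0.12],[0,0,0]]
  ]
}}

```text
time_s: 10.22
position: [0.5323, 0.1305, 0.21]
tcp_rot: [[1.0, 0.0, 0.001], [-0.001, -0.0, 1.0], [0.0, -1.0, -0.0]]
force: [0.7, 0.6, -1.8]
opening: 0.301
```

Run:
```python
from h import *
for i in range(3): 
    s=read_state();print(s['position'],s['opening'],np.round(s['force'],1))
c=snap('scene','s2.png');t=snap('top','t2.png')
big=lambda p:cv2.resize(cv2.cvtColor(p,cv2.COLOR_RGB2BGR),None,fx=4,fy=4,interpolation=2)
a=big(c['frame'][130:280,260:360]);b=big(t['frame'][130:280,215:315]);cv2.imwrite('pics/c2.png',np.hstack([a,b]))
```

```text
[0.5322532  0.13047471 0.2100385 ] 0.3014548921143296 [ 0.7  0.6 -1.8]
[0.5322532  0.13047471 0.2100385 ] 0.3014548921143296 [ 0.7  0.6 -1.8]
[0.5322532  0.13047471 0.2100385 ] 0.3014548921143296 [ 0.7  0.6 -1.8]
```

View pics/c2.png

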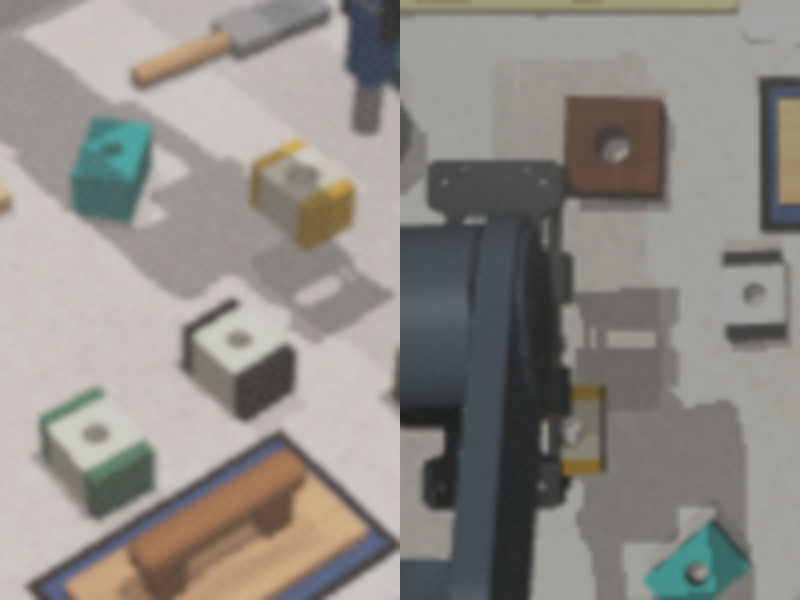

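Run:
```python
from h import *
c=snap('scene');t=snap('top')
f=lambda u,v:(260+(u+.5)/4-.5,130+(v+.5)/4-.5)
for n,u,v,z in(('Y',301,174,.04),('K',239,339,.04),('G',96,433,.04),('tip',366,126,.124)): print(n,ray(c,*f(u,v),z).round(4))
print('stand',ray(t,215+(613.5-400)/4-.5,130+145.5/4-.5,.05).round(4))
# pin axis: rows of gray pixels
W=pts(c);hsv=cv2.cvtColor(c['frame'],cv2.COLOR_RGB2HSV)
for v in range(152,163):
    m=[u for u in range(340,362) if np.isfinite(W[v,u,2]) and W[v,u,2]>.11 and W[v,u,2]<.19]
    if m: print(v,m[0],m[-1],np.nanmean([W[v,u] for u in m],axis=0).round(4))
```

```text
Y [0.4684 0.1312 0.04  ]
K [ 0.568  -0.0033  0.04  ]
G [ 0.5766 -0.1223  0.04  ]
tip [0.5286 0.1328 0.124 ]
stand [0.6808 0.0981 0.05  ]
152 349 355 [0.5369 0.1251 0.1638]
153 349 355 [0.5376 0.1247 0.1611]
154 349 355 [0.5373 0.1253 0.1574]
155 349 355 [0.5372 0.1257 0.1539]
156 348 355 [0.5358 0.1256 0.1496]
157 348 355 [0.536  0.1257 0.1465]
158 348 355 [0.5366 0.1254 0.1436]
159 348 355 [0.5366 0.1257 0.1401]
160 348 355 [0.5362 0.1264 0.1361]
161 348 355 [0.5365 0.1264 0.133 ]
162 349 354 [0.5373 0.126  0.1304]
```

{"name": "play_rows", "arguments": {
  "commands": [
    [[-0.059,-0.0005,0],[0,0,0]],
    [[-0.059,-0.0005,-0.03],[0,0,0]],
    [[-0.059,-0.0005,-0.065],[0,0,0]],
    [[-0.059,-0.0005,-0.075],[0,0,0]],
    [[-0.059,-0.0005,-0.075],[0,0,0]],
    [[-0.059,-0.0005,-0.075],[0,0,0]]
  ]
}}

```text
time_s: 11.18
position: [0.4731, 0.1304, 0.1364]
tcp_rot: [[1.0, 0.002, 0.0], [-0.0, 0.0, 1.0], [0.002, -1.0, 0.0]]
force: [0.7, -0.0, -0.8]
opening: 0.3
```

Run:
```python
from h import *
c=snap('scene')
big=lambda p:cv2.resize(cv2.cvtColor(p,cv2.COLOR_RGB2BGR),None,fx=10,fy=10,interpolation=2)
cv2.imwrite('pics/c3.png',big(c['frame'][135:195,305:365]))
W=pts(c)
for v in range(165,185):
    m=[u for u in range(325,350) if np.isfinite(W[v,u,2]) and W[v,u,2]>.052 and W[v,u,2]<.09]
    if m: print(v,m[0],m[-1],np.nanmean([W[v,u] for u in m],axis=0).round(4))
```

```text
165 333 339 [0.4782 0.1251 0.0802]
166 333 339 [0.4772 0.1262 0.0753]
167 333 339 [0.4779 0.1257 0.0724]
168 333 339 [0.4779 0.126  0.0686]
169 333 339 [0.478  0.1261 0.0649]
170 333 339 [0.4782 0.1261 0.0614]
171 333 339 [0.478  0.1265 0.0573]
172 335 338 [0.4809 0.126  0.0559]
```

View pics/c3.png

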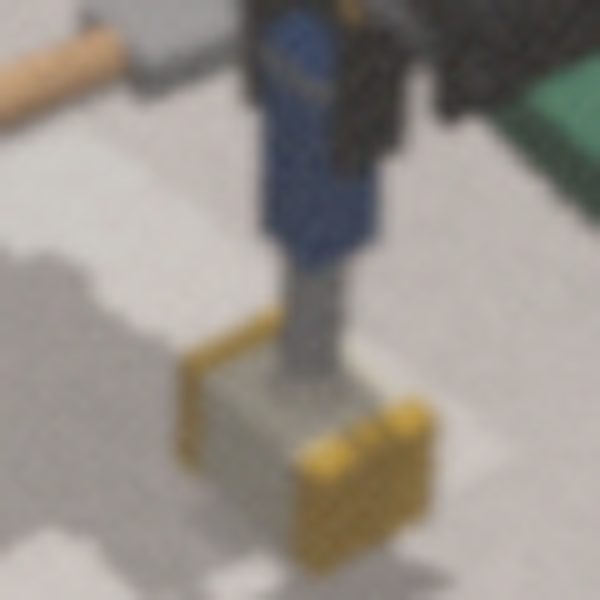

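{"name": "play_rows", "arguments": {
  "commands": [
    [[0,0,-0.006],[0,0,0]],
    [[0,0,-0.01],[0,0,0]],
    [[0,0,-0.013],[0,0,0]],
    [[0,0,-0.016],[0,0,0]],
    [[0,0,-0.016],[0,0,0]]
  ]
}}

```text
time_s: 11.85
position: [0.4718, 0.1304, 0.1192]
tcp_rot: [[1.0, -0.001, -0.0], [0.0, -0.0, 1.0], [-0.001, -1.0, -0.0]]
force: [0.7, -0.6, -2.4]
opening: 0.299
```

{"name": "play_rows", "arguments": {
  "commands": [
    [[0,0,-0.007],[0,0,0]],
    [[0,0,-0.014],[0,0,0]],
    [[0,0,-0.021],[0,0,0]],
    [[0,0,-0.026],[0,0,0]],
    [[0,0,-0.026],[0,0,0]]
  ]
}}

```text
time_s: 12.48
position: [0.4716, 0.1304, 0.093]
tcp_rot: [[1.0, -0.001, 0.0], [-0.0, -0.0, 1.0], [-0.001, -1.0, -0.0]]
force: [0.4, -0.7, -1.7]
opening: 0.302
```

Run:
```python
from h import *
c=snap('scene')
big=lambda p:cv2.resize(cv2.cvtColor(p,cv2.COLOR_RGB2BGR),None,fx=7,fy=7,interpolation=2)
cv2.imwrite('pics/c4.png',big(c['frame'][135:195,305:365]))
print(read_state()['force'])
```

```text
[-0.55793477  0.40858674 -1.45030596]
```

View pics/c4.png

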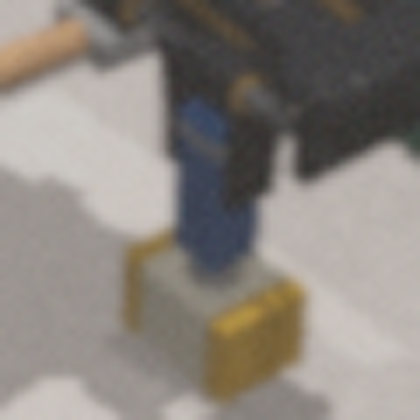

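{"name": "play_rows", "arguments": {
  "commands": [
    [[0,0,0.04],[0,0,0]],
    [[0,0,0.08],[0,0,0]],
    [[0,0,0.1],[0,0,0]],
    [[0,0,0.1],[0,0,0]]
  ]
}}

```text
time_s: 13.02
position: [0.4732, 0.1305, 0.1952]
tcp_rot: [[1.0, 0.005, -0.0], [0.0, 0.0, 1.0], [0.005, -1.0, 0.0]]
force: [0.8, 0.1, -1.7]
opening: 0.296
```

```bash
cat >> h.py <<'E'
def hole(c,uv,r=7):
    # dark hole centre near uv in top-face: threshold gray, ray at .04
    u,v=map(int,uv);g=cv2.cvtColor(c['frame'],cv2.COLOR_RGB2GRAY)[v-r:v+r+1,u-r:u+r+1].astype(float)
    b=np.percentile(g,70);w=np.clip(b-15-g,0,None)
    yy,xx=np.mgrid[-r:r+1,-r:r+1];w[(xx**2+yy**2)>(r-2)**2]=0
    return u+(w*xx).sum()/w.sum(),v+(w*yy).sum()/w.sum()
E
python3 - <<'E'
from h import *
b=(.4,.75,-.25,.2)
t=comps('top',zhi=.06,box=b);s=comps('scene',zhi=.06,box=b)
for uv in((343,201),(303,203)): h=hole(t,uv);print(np.round(h,1),ray(t,*h,.04).round(4))
for uv in((284,238),(319,214)): h=hole(s,uv);print(np.round(h,1),ray(s,*h,.042).round(4))
E
```

```text
top [268. 166.] zt0.052 ctr [681.  99.] wh [71. 71.] a87 rgb [98. 77. 65.]
top [337. 169.] zt0.059 ctr [ 674. -107.] wh [116.   8.] a90 rgb [94. 76. 60.]
top [343. 200.] zt0.042 ctr [ 579. -123.] wh [44. 63.] a89 rgb [145. 149. 143.]
top [303. 203.] zt0.042 ctr [572.  -5.] wh [65. 44.] a0 rgb [148.5 149.5 146. ]
top [262. 238.] zt0.042 ctr [472. 119.] wh [23. 61.] a90 rgb [113. 103.  87.]
scene [335. 176.] zt0.043 ctr [472. 131.] wh [48. 69.] a90 rgb [140. 126. 109.]
scene [320. 218.] zt0.044 ctr [570.  -4.] wh [70. 48.] a2 rgb [137.  132.  123.5]
scene [378. 224.] zt0.053 ctr [680.  99.] wh [73. 73.] a89 rgb [110.  82.  69.]
scene [284. 241.] zt0.044 ctr [ 578. -122.] wh [46. 66.] a88 rgb [142. 151. 139.]
scene [313. 266.] zt0.058 ctr [ 691. -109.] wh [117.  21.] a80 rgb [114.  86.  69.]
[343.7 199.3] [ 0.5822 -0.1235  0.04  ]
[302.7 202.6] [ 0.5734 -0.0028  0.04  ]
[283.6 238. ] [ 0.5784 -0.1236  0.042 ]
[319.3 214.5] [ 0.5696 -0.0048  0.042 ]
```

{"name": "play_rows", "arguments": {
  "commands": [
    [[0.107,-0.2533,0],[0,0,0]],
    [[0.107,-0.2533,0],[0,0,0]],
    [[0.107,-0.2533,0],[0,0,0]],
    [[0.107,-0.2533,0],[0,0,0]],
    [[0.107,-0.2533,0],[0,0,0]],
    [[0.107,-0.2533,-0.03],[0,0,0]],
    [[0.107,-0.2533,-0.054],[0,0,0]],
    [[0.107,-0.2533,-0.058],[0,0,0]],
    [[0.107,-0.2533,-0.06],[0,0,0]],
    [[0.107,-0.2533,-0.06],[0,0,0]]
  ]
}}

```text
time_s: 14.38
position: [0.5795, -0.1228, 0.1342]
tcp_rot: [[1.0, 0.001, -0.001], [0.001, -0.0, 1.0], [0.001, -1.0, -0.0]]
force: [0.2, 0.1, -2.1]
opening: 0.299
```

{"name": "play_rows", "arguments": {
  "commands": [
    [[0,0,-0.002],[0,0,0]],
    [[0,0,-0.004],[0,0,0]],
    [[0,0,-0.006],[0,0,0]],
    [[0,0,-0.006],[0,0,0]]
  ]
}}

```text
time_s: 14.88
position: [0.5788, -0.1229, 0.1274]
tcp_rot: [[1.0, -0.0, 0.0], [-0.0, 0.0, 1.0], [-0.0, -1.0, 0.0]]
force: [-0.1, 0.4, -1.4]
opening: 0.293
```

Tip nominally at about 41 mm; continue in 1 mm steps.

{"name": "play_rows", "arguments": {
  "commands": [
    [[0,0,-0.001],[0,0,0]],
    [[0,0,-0.002],[0,0,0]],
    [[0,0,-0.002],[0,0,0]]
  ]
}}

```text
time_s: 15.25
position: [0.5791, -0.123, 0.126]
tcp_rot: [[1.0, 0.0, -0.0], [0.0, -0.0, 1.0], [0.0, -1.0, -0.0]]
force: [-0.8, 0.1, 1.5]
opening: 0.299
```

{"name": "play_rows", "arguments": {
  "commands": [
    [[0,0,-0.001],[0,0,0]],
    [[0,0,-0.0015],[0,0,0]],
    [[0,0,-0.0015],[0,0,0]]
  ]
}}

```text
time_s: 15.62
position: [0.5792, -0.1231, 0.1259]
tcp_rot: [[1.0, 0.001, -0.0], [0.0, -0.001, 1.0], [0.001, -1.0, -0.001]]
force: [-3.9, 0.5, 10.6]
opening: 0.296
```

Run:
```python
from h import *
c=snap('scene')
big=lambda p:cv2.resize(cv2.cvtColor(p,cv2.COLOR_RGB2BGR),None,fx=8,fy=8,interpolation=2)
cv2.imwrite('pics/c5.png',big(c['frame'][205:265,255:315]))
print(read_state()['force'])
```

```text
[-2.52219614  0.93921106 10.99963056]
```

View pics/c5.png

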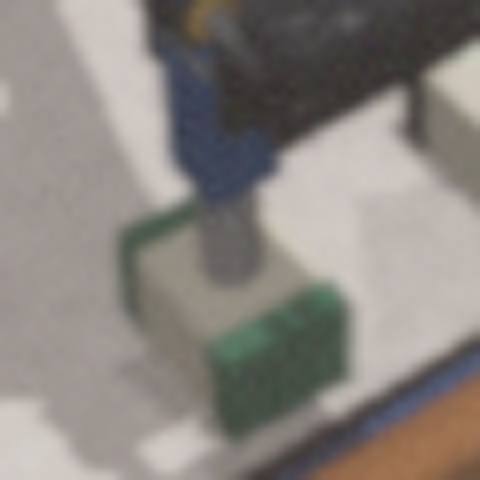

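{"name": "play_rows", "arguments": {
  "commands": [
    [[0,0,0.03],[0,0,0]],
    [[0,0,0.07],[0,0,0]],
    [[0,0,0.07],[0,0,0]]
  ]
}}

```text
time_s: 16.05
position: [0.5813, -0.1238, 0.197]
tcp_rot: [[1.0, 0.007, -0.0], [0.0, -0.003, 1.0], [0.007, -1.0, -0.003]]
force: [-0.1, -0.8, -1.6]
opening: 0.299
```

Run:
```python
from h import *
b=(.4,.75,-.25,.2)
print(read_state()['position'])
t=comps('top',zhi=.06,box=b);s=comps('scene',zhi=.06,box=b)
```

```text
[ 0.58130026 -0.12381722  0.1969624 ]
top [268. 166.] zt0.052 ctr [681.  99.] wh [70. 71.] a87 rgb [102.  81.  69.]
top [324. 169.] zt0.059 ctr [672. -67.] wh [39.  7.] a81 rgb [84. 69. 55.]
top [290. 209.] zt0.042 ctr [553.  36.] wh [62. 44.] a0 rgb [152.  154.  139.5]
top [257. 238.] zt0.042 ctr [472. 129.] wh [44. 61.] a90 rgb [162. 151. 107.]
scene [335. 176.] zt0.044 ctr [471. 131.] wh [69. 49.] a1 rgb [172. 155. 116.]
scene [327. 207.] zt0.044 ctr [551.  36.] wh [47. 69.] a90 rgb [137. 132. 124.]
scene [378. 224.] zt0.053 ctr [680. 100.] wh [75. 72.] a89 rgb [114.  86.  72.]
scene [284. 241.] zt0.044 ctr [ 578. -122.] wh [46. 69.] a87 rgb [135. 134. 121.]
scene [315. 265.] zt0.058 ctr [ 691. -110.] wh [117.  21.] a81 rgb [114.  87.  69.]
```

{"name": "play_rows", "arguments": {
  "commands": [
    [[-0.0265,0.1588,0],[0,0,0]],
    [[-0.0265,0.1588,0],[0,0,0]],
    [[-0.0265,0.1588,0],[0,0,0]],
    [[-0.0265,0.1588,-0.02],[0,0,0]],
    [[-0.0265,0.1588,-0.05],[0,0,0]],
    [[-0.0265,0.1588,-0.06],[0,0,0]],
    [[-0.0265,0.1588,-0.064],[0,0,0]],
    [[-0.0265,0.1588,-0.066],[0,0,0]],
    [[-0.0265,0.1588,-0.066],[0,0,0]]
  ]
}}

```text
time_s: 17.27
position: [0.553, 0.0356, 0.1286]
tcp_rot: [[1.0, 0.001, 0.0], [-0.0, -0.0, 1.0], [0.001, -1.0, -0.0]]
force: [-0.2, 0.2, -1.8]
opening: 0.295
```

{"name": "play_rows", "arguments": {
  "commands": [
    [[0,0,-0.001],[0,0,0]],
    [[0,0,-0.002],[0,0,0]],
    [[0,0,-0.002],[0,0,0]]
  ]
}}

```text
time_s: 17.65
position: [0.5525, 0.0359, 0.1261]
tcp_rot: [[1.0, 0.0, -0.0], [0.0, -0.0, 1.0], [0.0, -1.0, -0.0]]
force: [-0.4, -0.3, -1.8]
opening: 0.296
```

{"name": "play_rows", "arguments": {
  "commands": [
    [[0,0,-0.001],[0,0,0]],
    [[0,0,-0.002],[0,0,0]],
    [[0,0,-0.002],[0,0,0]]
  ]
}}

```text
time_s: 18.02
position: [0.5527, 0.0358, 0.1259]
tcp_rot: [[1.0, 0.001, -0.0], [0.0, -0.0, 1.0], [0.001, -1.0, -0.0]]
force: [-3.3, 0.4, 10.6]
opening: 0.296
```

{"name": "play_rows", "arguments": {
  "commands": [
    [[0,0,0.03],[0,0,0]],
    [[0,0,0.08],[0,0,0]],
    [[0.04,0.02,0.09],[0,0,0]],
    [[0.09,0.045,0.09],[0,0,0]],
    [[0.1285,0.063,0.09],[0,0,0]],
    [[0.1285,0.063,0.09],[0,0,0]],
    [[0.1285,0.063,0.06],[0,0,0]],
    [[0.1285,0.063,0.03],[0,0,0]],
    [[0.1285,0.063,0.015],[0,0,0]],
    [[0.1285,0.063,0.015],[0,0,0]]
  ]
}}

```text
time_s: 19.27
position: [0.6796, 0.0986, 0.1377]
tcp_rot: [[1.0, -0.004, 0.0], [-0.0, -0.0, 1.0], [-0.004, -1.0, -0.0]]
force: [0.9, -0.2, -1.2]
opening: 0.297
```

{"name": "play_rows", "arguments": {
  "commands": [
    [[0,0,-0.01],[0,0,0]],
    [[0,0,-0.02],[0,0,0]],
    [[0,0,-0.03],[0,0,0]],
    [[0,0,-0.04],[0,0,0]],
    [[0,0,-0.045],[0,0,0]],
    [[0,0,-0.045],[0,0,0]]
  ]
}}

```text
time_s: 20.02
position: [0.6806, 0.0989, 0.0933]
tcp_rot: [[1.0, -0.001, 0.0], [-0.0, 0.0, 1.0], [-0.001, -1.0, 0.0]]
force: [0.2, -0.7, -1.9]
opening: 0.297
```

{"name": "play_rows", "arguments": {
  "commands": [
    [[0,0,-0.001],[0,0,0]],
    [[0,0,-0.002],[0,0,0]],
    [[0,0,-0.002],[0,0,0]]
  ]
}}

```text
time_s: 20.4
position: [0.6811, 0.0989, 0.0922]
tcp_rot: [[1.0, 0.0, -0.0], [0.0, -0.0, 1.0], [0.0, -1.0, -0.0]]
force: [-0.1, 0.3, -1.2]
opening: 0.296
```

{"name": "play_rows", "arguments": {
  "commands": [
    [[0,0,0],[0,0,0]],
    [[0,0,0],[0,0,0]],
    [[0,0,0],[0,0,0]],
    [[0,0,0.05],[0,0,0]],
    [[0,0,0.1],[0,0,0]],
    [[-0.04,0,0.11],[0,0,0]],
    [[-0.1,0,0.11],[0,0,0]],
    [[-0.1,0,0.11],[0,0,0]]
  ],
  "gripper": 0.06
}}

```text
time_s: 21.4
position: [0.5724, 0.0996, 0.2006]
tcp_rot: [[1.0, -0.012, -0.001], [0.001, 0.0, 1.0], [-0.012, -1.0, 0.0]]
force: [0.8, -0.8, 0.4]
opening: 0.688
```

Run:
```python
from h import *
b=(.4,.75,-.25,.2)
print(read_state()['position'])
t=comps('top',zhi=.14,box=b);s=comps('scene',zhi=.14,box=b)
for uv in((257.8,237.6),(290,209),(343,200)):
    u,v=map(int,uv);print((cv2.cvtColor(t['frame'],cv2.COLOR_RGB2GRAY)[v-6:v+7,u-6:u+7]<115).sum())
```

```text
[0.5723893  0.09955606 0.20055825]
top [276. 166.] zt0.053 ctr [681.  77.] wh [27. 71.] a88 rgb [89. 70. 60.]
top [338. 165.] zt0.064 ctr [ 682. -106.] wh [116.  22.] a90 rgb [131.  97.  70.]
top [343. 200.] zt0.042 ctr [ 579. -123.] wh [44. 62.] a89 rgb [150. 154. 148.]
top [290. 209.] zt0.042 ctr [553.  36.] wh [44. 62.] a90 rgb [125. 122. 111.]
scene [335. 176.] zt0.044 ctr [471. 130.] wh [48. 70.] a90 rgb [173.  158.  117.5]
scene [327. 207.] zt0.044 ctr [551.  37.] wh [68. 47.] a1 rgb [124. 119. 110.]
scene [378. 220.] zt0.115 ctr [681.  99.] wh [29. 29.] a1 rgb [85. 77. 69.]
scene [284. 241.] zt0.044 ctr [ 578. -123.] wh [45. 68.] a88 rgb [142. 150. 138.]
scene [314. 261.] zt0.066 ctr [ 682. -107.] wh [118.  25.] a90 rgb [145. 109.  83.]
169
22
5
```

{"name": "play_rows", "arguments": {
  "commands": [
    [[-0.06,0.02,0],[0,0,0]],
    [[-0.109,0.0315,0],[0,0,0]],
    [[-0.109,0.0315,-0.05],[0,0,0]],
    [[-0.109,0.0315,-0.09],[0,0,0]],
    [[-0.109,0.0315,-0.09],[0,0,0]],
    [[-0.109,0.0315,-0.09],[0,0,0]]
  ],
  "gripper": 0.084
}}

```text
time_s: 22.25
position: [0.4743, 0.1304, 0.1129]
tcp_rot: [[1.0, 0.003, 0.0], [-0.0, 0.0, 1.0], [0.003, -1.0, 0.0]]
force: [0.1, -0.8, 0.3]
opening: 0.963
```

{"name": "play_rows", "arguments": {
  "commands": [
    [[-0.001,0,-0.04],[0,0,0]],
    [[-0.001,0,-0.076],[0,0,0]],
    [[-0.001,0,-0.076],[0,0,0]],
    [[-0.001,0,-0.076],[0,0,0]]
  ]
}}

```text
time_s: 22.75
position: [0.4728, 0.1304, 0.0376]
tcp_rot: [[1.0, 0.004, 0.0], [-0.0, 0.0, 1.0], [0.004, -1.0, 0.0]]
force: [-0.2, -0.7, 0.1]
opening: 0.966
```

{"name": "play_rows", "arguments": {
  "commands": [
    [[0,0,0],[0,0,0]],
    [[0,0,0],[0,0,0]],
    [[0,0,0],[0,0,0]],
    [[0,0,0],[0,0,0]]
  ],
  "gripper": 0.03
}}

```text
time_s: 23.25
position: [0.4709, 0.1304, 0.0368]
tcp_rot: [[1.0, 0.0, -0.0], [0.0, 0.0, 1.0], [0.0, -1.0, 0.0]]
force: [-1.5, 0.7, 5.4]
opening: 0.728
```

{"name": "play_rows", "arguments": {
  "commands": [
    [[0,0,0.04],[0,0,0]],
    [[0,0,0.08],[0,0,0]],
    [[0.015,0.06,0.08],[0,0,0]],
    [[0.015,0.12,0.08],[0,0,0]],
    [[0.015,0.18,0.08],[0,0,0]],
    [[0.015,0.21,0.08],[0,0,0]],
    [[0.015,0.21,0.04],[0,0,0]],
    [[0.015,0.21,0.012],[0,0,0]],
    [[0.015,0.21,0.0065],[0,0,0]],
    [[0.015,0.21,0.0065],[0,0,0]]
  ]
}}

```text
time_s: 24.5
position: [0.4855, 0.3402, 0.0425]
tcp_rot: [[1.0, -0.001, -0.0], [0.0, -0.0, 1.0], [-0.001, -1.0, -0.0]]
force: [-0.3, -0.0, -2.9]
opening: 0.729
```

{"name": "play_rows", "arguments": {
  "commands": [
    [[0,0,-0.0015],[0,0,0]],
    [[0,0,-0.0015],[0,0,0]]
  ]
}}

```text
time_s: 24.75
position: [0.4863, 0.3404, 0.0418]
tcp_rot: [[1.0, 0.001, 0.0], [-0.0, 0.0, 1.0], [0.001, -1.0, 0.0]]
force: [-0.9, -0.2, 3.1]
opening: 0.726
```

{"name": "play_rows", "arguments": {
  "commands": [
    [[0,0,0],[0,0,0]],
    [[0,0,0],[0,0,0]],
    [[0,0,0.05],[0,0,0]],
    [[0,0,0.1],[0,0,0]],
    [[0.065,-0.06,0.1],[0,0,0]],
    [[0.065,-0.12,0.1],[0,0,0]],
    [[0.065,-0.18,0.1],[0,0,0]],
    [[0.065,-0.24,0.1],[0,0,0]],
    [[0.065,-0.3,0.1],[0,0,0]],
    [[0.065,-0.304,0.1],[0,0,0]]
  ],
  "gripper": 0.084
}}

```text
time_s: 26.0
position: [0.5513, 0.0327, 0.141]
tcp_rot: [[1.0, 0.0, 0.005], [-0.005, -0.001, 1.0], [0.0, -1.0, -0.001]]
force: [-0.2, 0.7, 0.9]
opening: 0.963
```

Run:
```python
from h import *
b=(.35,.75,-.25,.45)
print(read_state()['position'])
t=comps('top',zhi=.06,box=b);s=comps('scene',zhi=.06,box=b)
```

```text
[0.55130744 0.03270303 0.14101192]
top [211. 166.] zt0.055 ctr [685. 270.] wh [22. 65.] a58 rgb [88. 88. 83.]
top [267. 164.] zt0.052 ctr [682.  98.] wh [71. 69.] a90 rgb [96. 77. 65.]
top [336. 168.] zt0.059 ctr [ 672. -105.] wh [118.  22.] a80 rgb [96. 77. 62.]
top [184. 233.] zt0.027 ctr [486. 344.] wh [142. 270.] a84 rgb [64. 94. 76.]
top [343. 200.] zt0.042 ctr [ 579. -123.] wh [44. 63.] a88 rgb [149.5 152.5 147. ]
top [186. 232.] zt0.047 ctr [488. 339.] wh [46. 61.] a90 rgb [157. 148. 106.]
top [299. 271.] zt0.041 ctr [373.  13.] wh [19. 20.] a39 rgb [ 50. 100.  97.]
scene [392. 154.] zt0.028 ctr [485. 346.] wh [146. 273.] a85 rgb [ 79. 101.  87.]
scene [392. 151.] zt0.048 ctr [487. 341.] wh [68. 49.] a1 rgb [147. 135. 108.]
scene [288. 171.] zt0.044 ctr [368.  39.] wh [44. 70.] a39 rgb [ 68. 120. 117.]
scene [431. 201.] zt0.055 ctr [706. 272.] wh [70. 31.] a26 rgb [129. 126. 121.]
scene [327. 207.] zt0.044 ctr [552.  37.] wh [48. 67.] a89 rgb [125. 120. 111.]
scene [378. 226.] zt0.053 ctr [680. 100.] wh [74. 72.] a87 rgb [92. 75. 67.]
scene [284. 241.] zt0.044 ctr [ 579. -123.] wh [45. 67.] a88 rgb [146. 153. 139.]
scene [315. 266.] zt0.058 ctr [ 691. -110.] wh [117.  20.] a80 rgb [116.  88.  70.]
```

Yellow lies flat in the green tray; black is still at (0.552, 0.037).

{"name": "play_rows", "arguments": {
  "commands": [
    [[0,0,-0.04],[0,0,0]],
    [[0,0,-0.09],[0,0,0]],
    [[0,0,-0.105],[0,0,0]],
    [[0,0,-0.105],[0,0,0]],
    [[0,0,-0.105],[0,0,0]]
  ]
}}

```text
time_s: 26.72
position: [0.5522, 0.0369, 0.0374]
tcp_rot: [[1.0, 0.003, -0.001], [0.001, -0.0, 1.0], [0.003, -1.0, -0.0]]
force: [0.6, -1.1, -0.2]
opening: 0.966
```

{"name": "play_rows", "arguments": {
  "commands": [
    [[0,0,0],[0,0,0]],
    [[0,0,0],[0,0,0]],
    [[0,0,0],[0,0,0]],
    [[0,0,0],[0,0,0]]
  ],
  "gripper": 0.03
}}

```text
time_s: 27.22
position: [0.5513, 0.0362, 0.0367]
tcp_rot: [[1.0, 0.001, 0.0], [-0.0, -0.0, 1.0], [0.001, -1.0, -0.0]]
force: [-1.0, -0.0, 5.4]
opening: 0.727
```

{"name": "play_rows", "arguments": {
  "commands": [
    [[0,0,0.05],[0,0,0]],
    [[0,0,0.09],[0,0,0]],
    [[-0.142,-0.384,0.09],[0,0,0]],
    [[-0.142,-0.384,0.09],[0,0,0]],
    [[-0.142,-0.384,0.09],[0,0,0]],
    [[-0.142,-0.384,0.09],[0,0,0]],
    [[-0.142,-0.384,0.09],[0,0,0]],
    [[-0.142,-0.384,0.09],[0,0,0]],
    [[-0.142,-0.384,0.09],[0,0,0]],
    [[-0.142,-0.384,0.09],[0,0,0]]
  ]
}}

```text
time_s: 28.48
position: [0.408, -0.3506, 0.1255]
tcp_rot: [[1.0, 0.0, 0.005], [-0.005, -0.001, 1.0], [0.0, -1.0, -0.001]]
force: [-0.3, -0.3, -2.6]
opening: 0.729
```

{"name": "play_rows", "arguments": {
  "commands": [
    [[0,0,-0.04],[0,0,0]],
    [[0,0,-0.075],[0,0,0]],
    [[0,0,-0.084],[0,0,0]],
    [[0,0,-0.085],[0,0,0]],
    [[0,0,-0.085],[0,0,0]]
  ]
}}

```text
time_s: 29.1
position: [0.4092, -0.3469, 0.0415]
tcp_rot: [[1.0, 0.0, -0.001], [0.001, 0.0, 1.0], [0.0, -1.0, 0.0]]
force: [0.7, 0.3, -2.5]
opening: 0.726
```

{"name": "play_rows", "arguments": {
  "commands": [
    [[0,0,-0.0007],[0,0,0]],
    [[0,0,-0.0007],[0,0,0]]
  ]
}}

```text
time_s: 29.35
position: [0.4094, -0.3472, 0.0413]
tcp_rot: [[1.0, 0.001, -0.0], [0.0, 0.0, 1.0], [0.001, -1.0, 0.0]]
force: [0.4, 2.8, 5.7]
opening: 0.732
```

{"name": "play_rows", "arguments": {
  "commands": [
    [[0,0,0],[0,0,0]],
    [[0,0,0],[0,0,0]],
    [[0,0,0.05],[0,0,0]],
    [[0,0,0.1],[0,0,0]],
    [[0.169,0.2247,0.1],[0,0,0]],
    [[0.169,0.2247,0.1],[0,0,0]],
    [[0.169,0.2247,0.1],[0,0,0]],
    [[0.169,0.2247,0.1],[0,0,0]],
    [[0.169,0.2247,0.1],[0,0,0]],
    [[0.169,0.2247,0.1],[0,0,0]]
  ],
  "gripper": 0.084
}}

```text
time_s: 30.6
position: [0.5793, -0.121, 0.1403]
tcp_rot: [[1.0, 0.001, -0.004], [0.004, -0.0, 1.0], [0.001, -1.0, -0.0]]
force: [-0.2, -0.5, -0.1]
opening: 0.966
```

Run:
```python
from h import *
b=(.35,.75,-.48,.05)
print(read_state()['position'])
s=comps('scene',zhi=.06,box=b)
```

```text
[ 0.57934204 -0.12102869  0.14025952]
scene [194. 274.] zt0.028 ctr [ 478. -343.] wh [257. 141.] a2 rgb [174.  63.  59.]
scene [170. 241.] zt0.049 ctr [ 410. -346.] wh [68. 45.] a0 rgb [139. 118. 112.]
scene [284. 241.] zt0.044 ctr [ 578. -122.] wh [46. 68.] a87 rgb [127. 127. 116.]
scene [315. 265.] zt0.058 ctr [ 691. -110.] wh [117.  21.] a80 rgb [113.  86.  69.]
scene [247. 306.] zt0.057 ctr [ 698. -299.] wh [97. 98.] a7 rgb [179. 103.  55.]
scene [202. 354.] zt0.044 ctr [ 727. -422.] wh [45. 63.] a70 rgb [133.  67. 160.]
```

{"name": "play_rows", "arguments": {
  "commands": [
    [[0,-0.0005,-0.04],[0,0,0]],
    [[0,-0.0005,-0.09],[0,0,0]],
    [[0,-0.0005,-0.099],[0,0,0]],
    [[0,-0.0005,-0.099],[0,0,0]],
    [[0,-0.0005,-0.099],[0,0,0]]
  ],
  "gripper": 0.078
}}

```text
time_s: 31.28
position: [0.5792, -0.1245, 0.0432]
tcp_rot: [[1.0, 0.003, 0.001], [-0.001, -0.001, 1.0], [0.003, -1.0, -0.001]]
force: [0.0, 0.1, 0.6]
opening: 0.896
```

{"name": "play_rows", "arguments": {
  "commands": [
    [[0,0,0],[0,0,0]],
    [[0,0,0],[0,0,0]],
    [[0,0,0],[0,0,0]],
    [[0,0,0],[0,0,0]]
  ],
  "gripper": 0.03
}}

```text
time_s: 31.78
position: [0.5782, -0.1235, 0.0427]
tcp_rot: [[1.0, 0.001, -0.001], [0.001, -0.001, 1.0], [0.001, -1.0, -0.001]]
force: [-2.4, -0.6, 6.8]
opening: 0.528
```

Run:
```python
from h import *
c=snap('scene');s=read_state();print(s['opening'],np.round(s['force'],1),s['position'])
big=lambda p:cv2.resize(cv2.cvtColor(p,cv2.COLOR_RGB2BGR),None,fx=6,fy=6,interpolation=2)
cv2.imwrite('pics/c6.png',big(c['frame'][190:280,240:340]))
```

```text
0.4826244602178545 [-1.7 -0.3  7.2] [ 0.57817214 -0.12350627  0.04273601]
```

View pics/c6.png

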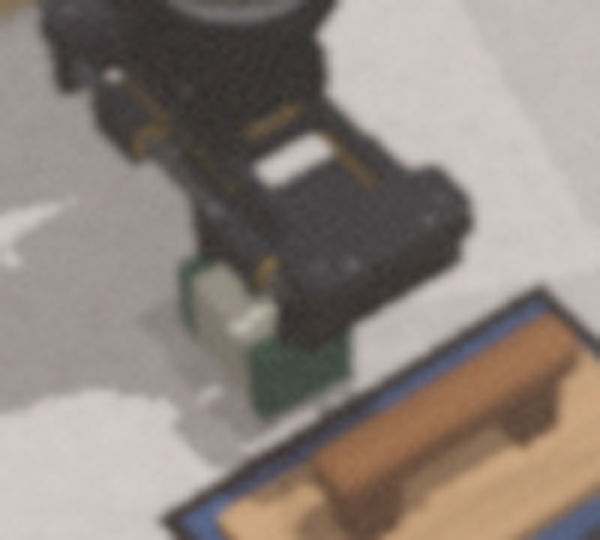

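{"name": "play_rows", "arguments": {
  "commands": [
    [[0,0,0],[0,0,0]],
    [[0,0,0],[0,0,0]],
    [[0,0,0],[0,0,0]],
    [[0,0,0],[0,0,0]],
    [[0,0,0.06],[0,0,0]],
    [[0,0,0.1],[0,0,0]],
    [[-0.05,0,0.12],[0,0,0]],
    [[-0.1,0,0.12],[0,0,0]],
    [[-0.1,0,0.12],[0,0,0]]
  ],
  "gripper": 0.078
}}

```text
time_s: 32.95
position: [0.4726, -0.1215, 0.1609]
tcp_rot: [[1.0, -0.007, 0.001], [-0.001, 0.003, 1.0], [-0.007, -1.0, 0.003]]
force: [-0.3, -0.5, -1.1]
opening: 0.897
```

Run:
```python
from h import *
b=(.35,.75,-.48,.05)
c=comps('scene',zhi=.08,box=b);s=read_state();print(s['opening'],np.round(s['force'],1),s['position'])
t=comps('top',zhi=.08,box=b)
big=lambda p:cv2.resize(cv2.cvtColor(p,cv2.COLOR_RGB2BGR),None,fx=6,fy=6,interpolation=2)
cv2.imwrite('pics/c7.png',np.hstack([big(c['frame'][200:290,250:320]),big(t['frame'][155:245,310:370])]))
```

```text
scene [288. 175.] zt0.043 ctr [386.  31.] wh [33. 45.] a15 rgb [ 70.  105.5 103. ]
scene [195. 275.] zt0.029 ctr [ 478. -343.] wh [260. 141.] a2 rgb [169.5  61.   57. ]
scene [170. 241.] zt0.049 ctr [ 409. -347.] wh [45. 67.] a90 rgb [134.  112.5 106.5]
scene [285. 241.] zt0.044 ctr [ 579. -122.] wh [46. 68.] a88 rgb [141. 143. 128.]
scene [314. 260.] zt0.066 ctr [ 682. -107.] wh [118.  25.] a90 rgb [144. 108.  83.]
scene [247. 306.] zt0.057 ctr [ 698. -299.] wh [99. 99.] a27 rgb [175. 101.  53.]
scene [202. 354.] zt0.044 ctr [ 727. -422.] wh [45. 62.] a70 rgb [129.  65. 156.]
0.8956059795013919 [ 0.4 -0.1  0.2] [ 0.47593878 -0.12279783  0.16131627]
top [405. 158.] zt0.055 ctr [ 700. -300.] wh [97. 97.] a47 rgb [129.  77.  49.]
top [442. 152.] zt0.042 ctr [ 727. -422.] wh [44. 59.] a70 rgb [105.  66. 124.]
top [338. 165.] zt0.064 ctr [ 681. -107.] wh [117.  23.] a89 rgb [124.  92.  66.]
top [343. 193.] zt0.043 ctr [ 602. -125.] wh [21. 42.] a0 rgb [125. 128. 117.]
top [425. 221.] zt0.027 ctr [ 478. -345.] wh [259. 142.] a3 rgb [142.   53.5  50. ]
top [420. 257.] zt0.047 ctr [ 411. -348.] wh [45. 61.] a90 rgb [122. 108. 105.]
top [292. 271.] zt0.042 ctr [373.  33.] wh [44. 52.] a40 rgb [ 70. 144. 140.]
top [397. 270.] zt0.027 ctr [ 375. -281.] wh [ 4. 44.] a88 rgb [147.5  48.   45. ]
```

View pics/c7.png

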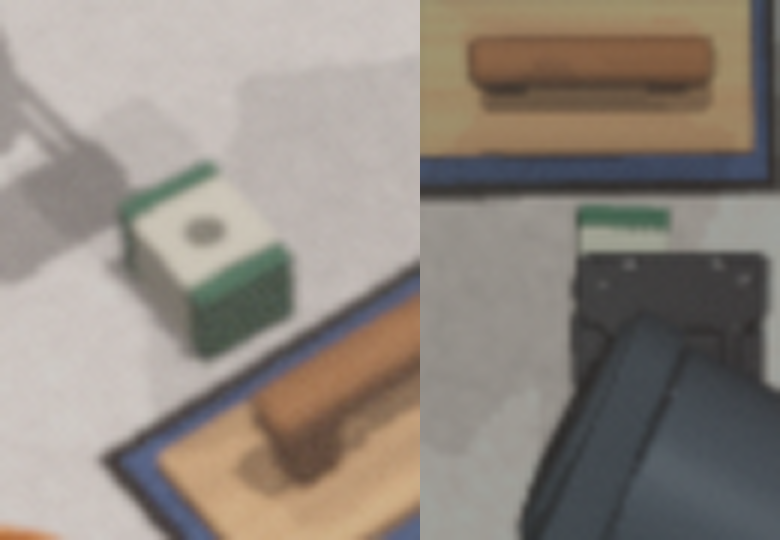

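{"name": "play_rows", "arguments": {
  "commands": [
    [[0.06,0,0],[0,0,0]],
    [[0.1,0,-0.02],[0,0,0]],
    [[0.1,0,-0.06],[0,0,0]],
    [[0.1,0,-0.1],[0,0,0]],
    [[0.1,0,-0.127],[0,0,0]],
    [[0.1,0,-0.127],[0,0,0]],
    [[0.1,0,-0.127],[0,0,0]]
  ],
  "gripper": 0.08
}}

```text
time_s: 33.92
position: [0.5794, -0.1238, 0.0348]
tcp_rot: [[1.0, 0.002, -0.0], [0.0, -0.001, 1.0], [0.002, -1.0, -0.001]]
force: [0.2, 0.6, 0.9]
opening: 0.921
```

{"name": "play_rows", "arguments": {
  "commands": [
    [[0,0,0],[0,0,0]],
    [[0,0,0],[0,0,0]],
    [[0,0,0],[0,0,0]],
    [[0,0,0],[0,0,0]]
  ],
  "gripper": 0.03
}}

```text
time_s: 34.42
position: [0.5788, -0.1237, 0.0354]
tcp_rot: [[1.0, 0.002, 0.0], [-0.0, -0.001, 1.0], [0.002, -1.0, -0.001]]
force: [0.3, -0.1, 5.9]
opening: 0.73
```

{"name": "play_rows", "arguments": {
  "commands": [
    [[0,0,0.05],[0,0,0]],
    [[0,0,0.09],[0,0,0]],
    [[-0.049,-0.2182,0.09],[0,0,0]],
    [[-0.049,-0.2182,0.09],[0,0,0]],
    [[-0.049,-0.2182,0.09],[0,0,0]],
    [[-0.049,-0.2182,0.09],[0,0,0]],
    [[-0.049,-0.2182,0.09],[0,0,0]],
    [[-0.049,-0.2182,0.05],[0,0,0]],
    [[-0.049,-0.2182,0.015],[0,0,0]],
    [[-0.049,-0.2182,0.0065],[0,0,0]]
  ]
}}

```text
time_s: 35.67
position: [0.5264, -0.3382, 0.04]
tcp_rot: [[1.0, -0.007, -0.001], [0.001, 0.007, 1.0], [-0.007, -1.0, 0.007]]
force: [-10.0, 5.7, 35.3]
opening: 0.728
```

{"name": "play_rows", "arguments": {
  "commands": [
    [[0,0,0],[0,0,0]],
    [[0,0,-0.001],[0,0,0]],
    [[0,0,-0.0015],[0,0,0]],
    [[0,0,-0.0015],[0,0,0]]
  ]
}}

```text
time_s: 36.17
position: [0.5295, -0.3412, 0.0403]
tcp_rot: [[1.0, 0.001, -0.0], [0.0, 0.0, 1.0], [0.001, -1.0, 0.0]]
force: [-0.6, 2.6, 6.1]
opening: 0.731
```

Set down in contact; release and retreat clear of everything.

{"name": "play_rows", "arguments": {
  "commands": [
    [[0,0,0],[0,0,0]],
    [[0,0,0],[0,0,0]],
    [[0,0,0],[0,0,0]],
    [[0,0,0.05],[0,0,0]],
    [[0,0,0.1],[0,0,0]],
    [[0,0,0.16],[0,0,0]],
    [[-0.06,-0.06,0.18],[0,0,0]],
    [[-0.12,-0.12,0.18],[0,0,0]],
    [[-0.18,-0.17,0.18],[0,0,0]],
    [[-0.24,-0.2,0.18],[0,0,0]]
  ],
  "gripper": 0.08
}}

```text
time_s: 37.42
position: [0.3418, -0.5069, 0.2188]
tcp_rot: [[1.0, 0.0, -0.0], [0.0, -0.001, 1.0], [0.0, -1.0, -0.001]]
force: [0.8, 0.0, -0.4]
opening: 0.918
```

{"name": "play_rows", "arguments": {
  "commands": [
    [[-0.02,-0.03,0],[0,0,0]],
    [[-0.02,-0.03,0],[0,0,0]],
    [[-0.02,-0.03,0],[0,0,0]]
  ]
}}

```text
time_s: 37.8
position: [0.3234, -0.5344, 0.2183]
tcp_rot: [[1.0, -0.0, 0.0], [-0.0, 0.001, 1.0], [-0.0, -1.0, 0.001]]
force: [-0.5, 0.4, -0.1]
opening: 0.924
```

Run:
```python
from h import *
b=(.3,.85,-.48,.45)
t=comps('top',zhi=.14,box=b);s=read_state();print(s['opening'],s['position'],s['time_s'])
c=comps('scene',zhi=.14,box=(.6,.75,0,.2))
big=lambda p,f:cv2.resize(cv2.cvtColor(p,cv2.COLOR_RGB2BGR),None,fx=f,fy=f,interpolation=2)
c=snap('scene')
a=big(c['frame'][95:345,110:490],1.9);cv2.imwrite('pics/c8.png',a);cv2.imwrite('pics/c9.png',big(t['frame'][80:320,140:470],2.4))
```

```text
top [460. 109.] zt0.132 ctr [ 838. -461.] wh [40. 16.] a55 rgb [74. 74. 70.]
top [216. 113.] zt0.128 ctr [835. 240.] wh [ 30. 418.] a0 rgb [140.  137.5 129. ]
top [406. 120.] zt0.052 ctr [ 820. -313.] wh [69. 60.] a89 rgb [151. 153. 148.]
top [351. 131.] zt0.021 ctr [ 793. -150.] wh [98. 18.] a86 rgb [143. 119.  92.]
top [442. 150.] zt0.042 ctr [ 730. -424.] wh [46. 65.] a71 rgb [ 99.  61. 117.]
top [405. 158.] zt0.055 ctr [ 699. -300.] wh [97. 98.] a8 rgb [122.  72.  46.]
top [200. 159.] zt0.111 ctr [697. 291.] wh [62. 62.] a89 rgb [149. 151. 152.]
top [268. 166.] zt0.118 ctr [682.  99.] wh [25. 25.] a89 rgb [90. 76. 66.]
top [338. 165.] zt0.064 ctr [ 681. -107.] wh [117.  23.] a90 rgb [120.  87.  63.]
top [184. 235.] zt0.026 ctr [486. 345.] wh [143. 271.] a84 rgb [61. 88. 72.]
top [419. 238.] zt0.027 ctr [ 472. -345.] wh [270. 142.] a2 rgb [131.  51.  48.]
top [417. 217.] zt0.047 ctr [ 530. -340.] wh [44. 62.] a89 rgb [124. 130. 123.]
top [186. 232.] zt0.047 ctr [488. 339.] wh [61. 46.] a0 rgb [145.5 137.   96. ]
top [420. 257.] zt0.047 ctr [ 411. -347.] wh [45. 61.] a90 rgb [117. 102.  95.]
top [289. 273.] zt0.042 ctr [368.  38.] wh [44. 65.] a40 rgb [ 65. 127. 122.]
top [339. 289.] zt0.020 ctr [ 321. -112.] wh [160.  42.] a89 rgb [151. 148. 111.]
top [206. 294.] zt0.019 ctr [306. 282.] wh [30.  9.] a90 rgb [107. 108. 107.]
top [223. 295.] zt0.021 ctr [305. 233.] wh [58.  9.] a89 rgb [121. 121. 118.]
0.9225791199799495 [ 0.32383228 -0.53402718  0.21835405] 37.85
scene [378. 220.] zt0.115 ctr [681.  99.] wh [30. 28.] a88 rgb [87. 79. 73.]
```

View pics/c8.png

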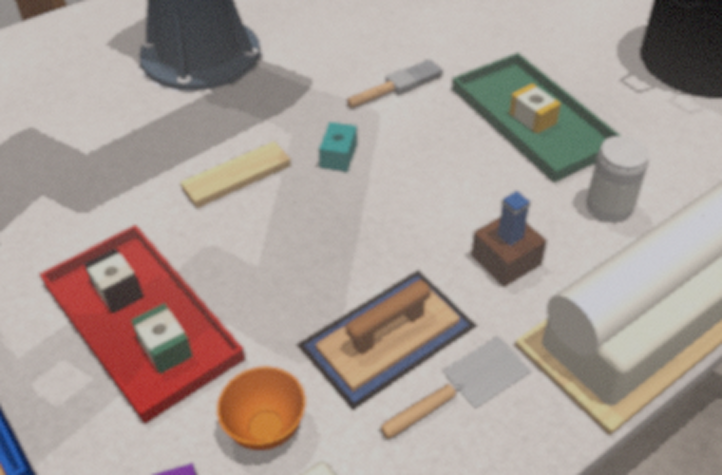

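View pics/c9.png

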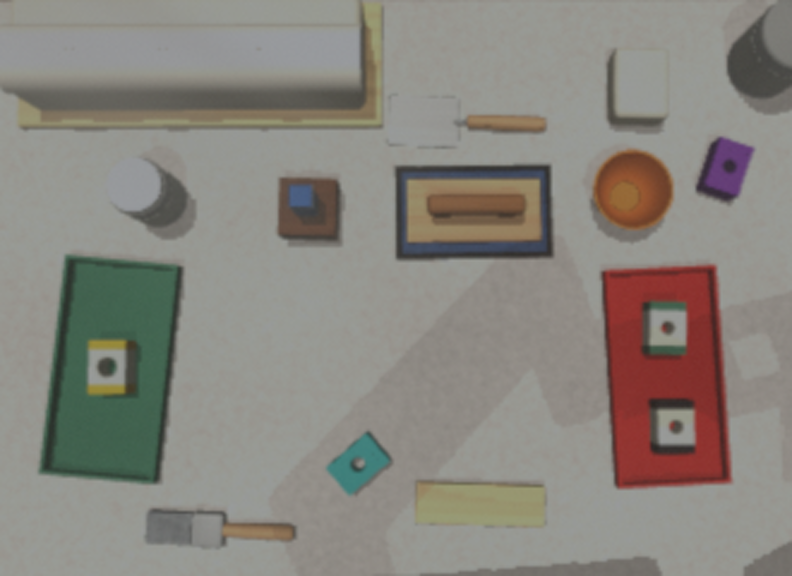

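```bash
python3 -c "
from rig import *
print(hand_in())"
```

```text
the job is handed in; nothing more can be done
None
```

The job is done and handed in at about 38 s on the robot's clock.

- **Float:** it lies flat and lengthwise on the blue mat.
- **Blocks found:** only yellow, green and black were on the bench, so I tested them in that order.
- **Yellow:** it took the pin, which went about 34 mm down with no resistance. It is in the green tray.
- **Green and black:** both stopped the pin at the mouth, at about 12 N. Both are in the red tray.
- **Gauge:** it is back in its stand. The handle top reads the same height as at the start.

Two things went differently from plan:

- **Black was knocked aside:** it moved about 45 mm while I was testing green, so I measured it again before testing it.
- **First grasp of green failed:** the fingers gripped too high and did not hold. I let go, found the block had not moved, and gripped it again lower.

The last pictures from both cameras show all three blocks flat, holes upward, with none on another. The other things on the bench are where they were.

- **Camera disagreement:** the scene camera read heights 2–4 mm too high.
- **Force on setting green down:** the wrist force reached about 35 N for a moment. That is well under the 120 N wrist limit. It was carried through the held block, so I do not think the 40 N body limit was approached.

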